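# Pop the steel pin and trap it on the runway

### The arm

A 6-joint arm with a two-finger parallel gripper is mounted at the origin on the work surface. World frame = base frame: x ahead of the robot, y to its left, z up, the work surface at z = 0. Lengths are in m, angles in rad, forces in N, time in s.
With the tool pointing down it reaches from about 0.35 to 0.975 m from the base axis. Payload 17.4 kg.
Tool frame: the origin (TCP) lies at the very end of the fingers, on their centre line; the grasp point (between the pads) lies 19 mm behind it; z points along the fingers, y is the line along which they close (so a half turn about z gives the same grasp; the last joint's range is limited). The gripper opens to 85 mm and grips with 20 to 120 N. Pads are 22 mm wide; open, the fingers measure 114 mm over their backs; the gripper's body (76 mm by 85 mm) begins 54 mm behind the grasp point. The pads swing forward as they close: fully open they stand 13 mm farther back than shut.
Start: joints at [1.096, 0.116, 1.442, -0, 1.584, -0.038], TCP at [0.286, 0.612, 0.231] pointing down, gripper open.
Joint ranges: [-2.83, 2.83], [-0.83, 2.19], [0.07, 2.5], [-1.14, 4.28], [0.01, 3], [-2.97, 2.97]. Speed limits (rad/s): [1.89, 1.89, 2.22, 3.14, 3.14, 3.14].

### API

Orientations are given as [roll, pitch, yaw] about the fixed x, y, z axes, in that order (R = Rz(yaw) Ry(pitch) Rx(roll)).
In Python, from plant import env, cams, order gives the robot as it stands.
- The arm moves only by the tool send_rows, never from a script. Its argument "steps" is a list of rows, each a list of 3 entries, a list of its own where there are three numbers: the shift along the tool's x, y, z in m, then the turn about the tool's z in degrees, then the gripper's target within -1 to 1 (fully open at 1, half-way at 0, shut at -1). In form: [[[x, y, z], yaw, gripper], ...]. A call has 1 to 12 rows; each row shifts and turns the commanded pose from where the row before left it, along the tool's axes as they then stand; what a row does not reach is not made up. A row lasts 1/8 s, in which the tool goes at most 62.5 mm and 10.7 degrees, less where a joint would pass 70% of its speed; a pose out of reach is approached as far as the arm can. A call with a gripper value outside its range is refused whole. The fingers move at their own pace and stop on an object; "newtons" is the grip in N (left out, the last holds). Time passes only in rows, so rows that do not move let the fingers close. It gives the time, the measured TCP pose, the force, the opening and the grip force at its end, in the units of the state.
- env.get_obs(): the state, without advancing time (a new reading comes with each control period).
- cams.read_camera(name): name is "scene" or "top" or "wrist"; returns the picture (384x512x3 uint8, blue, green, red); there is no depth.
- cams.camera_params(name): a dict with "fx", "fy", "cx", "cy" (pixels), "extrinsics" (4x4, takes a point from camera to world coordinates). Camera axes: x right, y down, z forward; pixel columns grow to the right and rows downward; lengths in m; the calibration is good to about 2 mm. A picture is of the moment at which its call begins: read the wrist's pose just before it. camera_params takes no time and is no camera call; for the wrist camera it gives the pose at the moment of the call.
- order.sign_off(): hands the job in; it is judged then, once.
The state is a dict: "clock": time; "joint_positions": joint angles; "joint_velocities": joint speeds; "joint_torque": joint torques, N m; "ee_pos": TCP position; "orientation": TCP orientation; "contact_force": force on the tool from outside, world axes, zero at the start; "wrist_torque": the same for the moment, N m; "width": finger opening in m; "gripper_force": force on a finger pad.
Only numpy, scipy, OpenCV 4.12 (cv2) and the standard library are available. Lean on these libraries where they do the work, as an engineer would, in place of code of your own. Each camera call takes 0.05 s, during which the arm holds its last target. There are 200 camera calls.

### The job

Of the two pin ejectors on the bench, work the one that has a steel pin lying in its pocket: press its push button down with one fingertip so that the pin pops over the sill, and trap the pin with your other finger on the sloping runway before it rolls off the open end. Do not touch the pin before it has popped out, never lift it, and leave the empty ejector and everything else on the bench alone. Finish while holding: one finger keeping the button down, the other still holding the pin back on the runway.

Things in the scene. Friction and masses are not known exactly. Their poses are not given: they have to be found in the camera images.
- ejector: The loaded pin ejector, screwed to the bench: plywood base 160 x 116 x 8 mm with a sloping aluminium runway and, beside it, a round black push button. Origin on the bench under the runway's centre line; x points down the runway, y across it, z up. Base from x -72 to +88, y -78 to +38 mm. Button axis at x +20, y -54 mm.
- ejector_button (a joint): Push button of the loaded ejector, m pressed down: 0 at rest, 0.012 fully down, springs back; 2 N to start it, about 8 N fully down. A lifter under the pin rises as the button goes down; at 7 to 10 mm the pin pops over the sill and rolls off the runway in about half a second: the second finger must already be waiting in the runway.
- ejector_cap (a point): Centre of the top of the loaded ejector's button (28 mm across); moves down with it. 40 mm above the bench at rest, 28 mm fully down, which is 6 mm above the runway floor beside it: so two level fingertips 54 mm apart (centre to centre), one on the button and one over the runway, fit, and the second hangs low enough to stop the pin.
- ejector_catch (a point): Point on the loaded ejector's runway floor, on its centre line beside the button, 54 mm from the button's axis, 22 mm above the bench: a good place for the trapping finger. The floor is 46 mm wide between walls 5 mm thick and 10 mm high, and falls 10 degrees towards the ejector's +x.
- ejector_end (a point): Middle of the runway's open lower end, on its floor, 65 mm beyond the catch point, 10 mm above the bench.
- ejector_sill (a point): Middle of the top edge of the sill, a 5 mm high step across the runway floor, 50 mm uphill of the catch point. The pin's pocket lies between it and a back stop 27 mm further uphill that stands 18 mm above the floor.
- pin: The steel pin: a plain cylinder 24 mm in diameter, 40 mm long, about 0.14 kg, lying across the runway in the pocket of the loaded ejector. Origin at its centre, y along its axis.
- spare: The empty ejector, the same in shape and size but with no pin; its place is swapped with the loaded one at random. Leave it alone.
- spare_button (a joint): Push button of the empty ejector, m pressed down. Leave it alone.
- stub: Another steel pin, standing upright on the bench between the ejectors, 24 mm in diameter, 40 mm tall; origin under its centre. Bystander.
- chisel: Wood chisel lying on the bench, 240 mm long, up to 25 mm thick, near the middle of the bench; origin under its ferrule, x towards the blade. Bystander.
- hammer: Hammer lying at the far side of the bench, about 300 mm long; bystander.
- glue: Pale plastic glue jar, 56 mm in diameter, 60 mm tall, at the far side; bystander.
- mug: White mug, 80 mm in diameter, 90 mm tall, to the robot's left; bystander.
- offcut: Wood offcut 90 x 45 x 30 mm, to the robot's right; bystander.
- tape: Roll of paper tape, 90 mm across, 22 mm tall, lying flat near the robot; bystander.
Mind the look-alikes: they are no part of the job. What is shaped like the pin but orange or red is not meant.

How it is judged:
On the way, in this order (a step that is already met when the one before it is completed fails the run):
1. the button of the loaded ejector is being pressed (4 mm or more) (value of joint ejector_button above 0.004 m).
2. the pin has popped over the sill and is held back on the runway by a finger (x of pin in the frame of ejector between -0.022 and 0.07 m and contact force between the fingers and pin above 0.05 N), for 0.2 s.
At the end, for the whole second after the job is handed in: A finger keeps the loaded ejector's button at least 6 mm down (1 N or more), a finger bears on the pin (0.05 N or more), and the pin lies still (under 30 mm/s) on the runway floor between the sill and the open end (centre at x -22 to +70 mm of the ejector, 20 to 50 mm above the bench) (all of step 2 and value of joint ejector_button above 0.006 m and contact force between the fingers and ejector above 1 N and z of pin in the frame of ejector between 0.02 and 0.05 m and contact force between pin and ejector above 0.1 N and linear speed of pin below 0.03 m/s); the arm keeps its last pose, push and grip.
It fails at once if the pin left the runway (x of pin in the frame of ejector above 0.085 m or z of pin in the frame of ejector below 0.012 m).
It fails at once if the pin was lifted (z of pin in the frame of ejector above 0.07 m or (x of pin in the frame of ejector above 0.005 m and z of pin in the frame of ejector above 0.056 m)).
It fails at once if the pin was touched by the robot while still in its pocket (x of pin in the frame of ejector below -0.034 m and contact force between any of the arm, the fingers and pin above 0.3 N).
It fails at once if the empty ejector was pushed or its button pressed (value of joint spare_button above 0.003 m or contact force between any of the fingers, the arm and spare above 2 N).
It fails at once if a bystander was moved by more than 15 mm (distance of any of stub, chisel, hammer, glue, mug, offcut, tape from where it was at the start of the episode above 0.015 m).
It also fails if it takes over 32 s, if anything falls off the work surface, if the arm or the gripper's body presses on something with over 40 N, if the wrist force passes 120 N, or if a joint passes its speed limit or range.

## Working session

There is one attempt and no reset: what is moved stays moved. The work goes in short steps, Python scripts to look and compute and a tool call to move; the robot and the scene stay as the last step left them, time stands still between calls to the robot, and variables do not carry over. Pictures are saved under pics/ and viewed, at most 10 in all, crops included, and the job is handed in when it is done.

Besides the shell and the picture viewer there is one more tool, called after "Request:" as name(argument=value, ...), one argument or row to a line, values as JSON. send_rows: Moves the arm, as the interface text tells. Its arguments: {"type":"object","properties":{"steps":{"type":"array"},"newtons":{"type":"number"}},"required":["steps"]}

```bash
ls; mkdir -p pics; python3 - <<'E'
from plant import env,cams,order
import cv2
print(env.get_obs())
for n in("top","scene"):
    cv2.imwrite(f"pics/{n}0.png",cams.read_camera(n)); p=cams.camera_params(n); print(n,p)
E
```

```text
pics
{'clock': 0.0, 'joint_positions': array([ 1.09621382e+00,  1.16483323e-01,  1.44227352e+00, -2.73891680e-05,
        1.58397637e+00, -3.78036155e-02]), 'joint_velocities': array([-1.75257413e-05,  4.83081170e-04, -1.68783584e-03,  6.36146382e-04,
        4.26607616e-04, -4.57467954e-04]), 'joint_torque': array([ 1.83669916e-03, -7.32010245e+01, -6.32463312e+01,  2.19658642e-05,
        6.64290361e-03, -5.29544536e-05]), 'ee_pos': array([0.28547232, 0.61145538, 0.23055884]), 'orientation': array([-3.14045187e+00, -1.57394774e-05,  2.70481341e+00]), 'contact_force': array([0.29084032, 0.82186952, 0.13812216]), 'wrist_torque': array([ 0.00116689, -0.00550151, -0.02299133]), 'gripper_force': 0.0, 'width': 0.0853881349669214}
top {'fx': 405.14411993940456, 'fy': 405.14411993940456, 'cx': 260.1209454708265, 'cy': 193.45020401722215, 'extrinsics': array([[ 8.84688088e-03, -9.82424733e-01,  1.86449393e-01,
         3.56369375e-01],
       [-9.99736365e-01, -1.26405872e-02, -1.91680808e-02,
         4.84413636e-04],
       [ 2.11880265e-02, -1.86230660e-01, -9.82277562e-01,
         1.22794156e+00],
       [ 0.00000000e+00,  0.00000000e+00,  0.00000000e+00,
         1.00000000e+00]])}
scene {'fx': 430.5390076386937, 'fy': 430.5390076386937, 'cx': 250.06473718348886, 'cy': 192.0110881428111, 'extrinsics': array([[ 0.23879248,  0.73044803, -0.63986235,  1.39158939],
       [ 0.97101603, -0.18659854,  0.14936149, -0.2174239 ],
       [-0.01029657, -0.65698299, -0.75383508,  1.05143846],
       [ 0.        ,  0.        ,  0.        ,  1.        ]])}
```

View pics/top0.png

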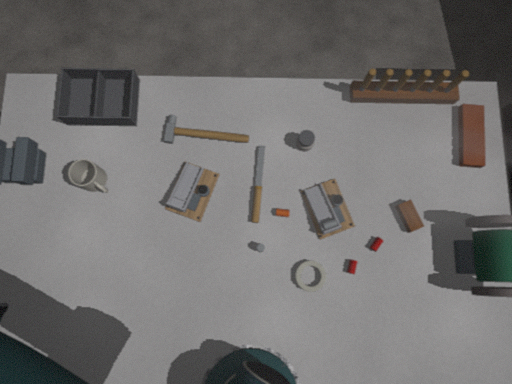

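View pics/scene0.png

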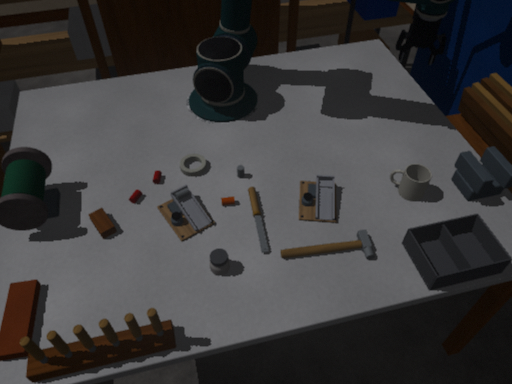

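The top view shows two ejectors, at about (190,190) and (328,208). I'll enlarge both to see which one holds a pin.

```bash
python3 - <<'E'
import cv2,numpy as np
a=cv2.imread("pics/top0.png")
z=lambda c:cv2.resize(c,(400,400),interpolation=cv2.INTER_CUBIC)
b=np.hstack([z(a[155:225,157:227]),z(a[173:243,293:363])])
cv2.imwrite("pics/c1.png",cv2.convertScaleAbs(b,alpha=1.4))
E
```

```text
(no output)
```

View pics/c1.png

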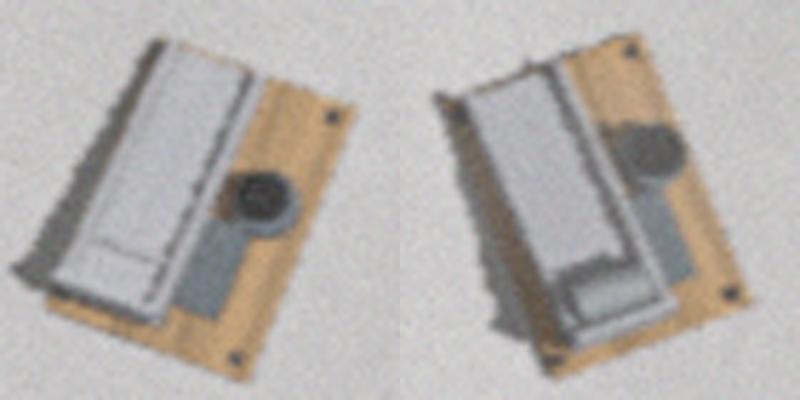

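The crop shows the pin lying in the pocket of the right-hand ejector (crop ~610,290), so that one is loaded. Its cap is at top-view pixel ~(337.6,199.3).

```bash
cat > h.py <<'E'
import numpy as np
from plant import env,cams,order
from scipy.spatial.transform import Rotation as R
def ray(P,u,v,z):
    E=P["extrinsics"]; d=E[:3,:3]@[(u-P["cx"])/P["fx"],(v-P["cy"])/P["fy"],1]
    return E[:3,3]+d*(z-E[2,3])/d[2]
def fit(local,world):  # 2D rigid fit -> origin, yaw
    l=np.c_[np.array(local),np.zeros(len(local))]; w=np.array(world)[:,:2]; w=np.c_[w,np.zeros(len(w))]
    r,e=R.align_vectors(np.r_[w-w.mean(0),[[0,0,1]]],np.r_[l-l.mean(0),[[0,0,1]]])
    yaw=r.as_euler("xyz")[2]; o=w.mean(0)-r.apply(l.mean(0)); return o[:2],yaw,e
def totool(dw):  # world shift -> tool shift
    o=env.get_obs(); return R.from_euler("xyz",o["orientation"]).inv().apply(dw)
E
python3 - <<'E'
from h import *
P=cams.camera_params("top")
f=lambda x,y,z:ray(P,(x-400)/5.714+293,y/5.714+173,z)
w=[f(655,150,.04),f(640,35,.008),f(752,302,.008),f(550,378,.008)]
l=[[.02,-.054],[.088,-.078],[-.072,-.078],[-.072,.038]]
o,y,e=fit(l,w); print(np.round(w,3),o,y,e)
r=R.from_euler("z",y)
for p in l+[[.02,0],[.02,-.027]]: print(p,r.apply([*p,0])[:2]+o)
s=env.get_obs(); print(s["ee_pos"],s["orientation"]); print(R.from_euler("xyz",s["orientation"]).as_matrix().round(3))
W=cams.camera_params("wrist"); T=np.eye(4);T[:3,:3]=R.from_euler("xyz",s["orientation"]).as_matrix();T[:3,3]=s["ee_pos"]
print((np.linalg.inv(T)@W["extrinsics"]).round(3),W["fx"])
E
```

```text
[[ 0.567 -0.255  0.04 ]
 [ 0.636 -0.255  0.008]
 [ 0.492 -0.311  0.008]
 [ 0.45  -0.203  0.008]] [ 0.52943019 -0.21238467] 0.36222579782413405 0.004310800327047276
[0.02, -0.054] [ 0.56726765 -0.25579351]
[0.088, -0.078] [ 0.63935972 -0.25413991]
[-0.072, -0.078] [ 0.48974205 -0.31083695]
[-0.072, 0.038] [ 0.4486367  -0.20236414]
[0.02, 0] [ 0.5481324  -0.20529754]
[0.02, -0.027] [ 0.55770003 -0.23054552]
[0.28548268 0.61148132 0.23063241] [-3.14058220e+00 -3.98759575e-05  2.70479724e+00]
[[-0.906  0.423 -0.   ]
 [ 0.423  0.906 -0.001]
 [ 0.    -0.001 -1.   ]]
[[-0.    -0.95  -0.313  0.08 ]
 [ 1.    -0.     0.001  0.001]
 [-0.001 -0.313  0.95  -0.141]
 [ 0.     0.     0.     1.   ]] 298.03754610729766
```

Request:
send_rows(
  steps=[
    [[-0.03,-0.0325,0],0,-0.07],
    [[-0.03,-0.0325,0],0,-0.07],
    [[-0.03,-0.0325,0],0,-0.07],
    [[-0.03,-0.0325,0],0,-0.07],
    [[-0.03,-0.0325,0],0,-0.07],
    [[-0.03,-0.0325,0],0,-0.07],
    [[-0.03,-0.0325,0],0,-0.07],
    [[-0.03,-0.0325,0],0,-0.07],
    [[-0.03,-0.0325,0],0,-0.07],
    [[-0.03,-0.0325,0],0,-0.07],
    [[-0.03,-0.0325,0],0,-0.07],
    [[-0.03,-0.0325,0],0,-0.07],
  ],
  newtons=60,
)

```text
clock: 1.6
ee_pos: [0.4469, 0.1045, 0.2312]
orientation: [3.142, -0.0, 2.705]
contact_force: [-0.1, 0.7, -0.3]
width: 0.0397
gripper_force: 0.0
```

Request:
send_rows(
  steps=[
    [[-0.03,-0.0325,0],0,-0.07],
    [[-0.03,-0.0325,0],0,-0.07],
    [[-0.03,-0.0325,0],0,-0.07],
    [[-0.03,-0.0325,0],0,-0.07],
    [[-0.03,-0.0325,0],0,-0.07],
    [[-0.03,-0.0325,0],0,-0.07],
    [[-0.03,-0.0325,0],0,-0.07],
    [[-0.03,-0.0325,0],0,-0.07],
    [[0,0,0],0,-0.07],
  ],
)

```text
clock: 2.72
ee_pos: [0.5543, -0.2334, 0.2302]
orientation: [-3.141, -0.002, 2.702]
contact_force: [0.6, 0.1, -1.1]
width: 0.0399
gripper_force: 0.0
```

Request:
send_rows(
  steps=[
    [[0,0,0],10.3,-0.07],
    [[0,0,0],10.3,-0.07],
    [[0,0,0],10.3,-0.07],
    [[0,0,0],10.3,-0.07],
    [[0,0,0],10.3,-0.07],
    [[0,0,0],10.3,-0.07],
    [[0,0,0],10.3,-0.07],
    [[0,0,0],10.3,-0.07],
    [[0,0,0],10.3,-0.07],
    [[0,0,0],10.3,-0.07],
    [[0,0,0],10.3,-0.07],
    [[0,0,0],10.3,-0.07],
  ],
)

```text
clock: 4.22
ee_pos: [0.554, -0.2302, 0.2312]
orientation: [-3.141, 0.0, 0.542]
contact_force: [-0.7, -0.1, -0.5]
width: 0.0397
gripper_force: 0.0
```

Request:
send_rows(
  steps=[
    [[0,0,0.03],10.3,-0.07],
    [[0,0,0.03],0,-0.07],
    [[0,0,0],0,-0.07],
    [[0,0,0],0,-0.07],
  ],
)

```text
clock: 4.72
ee_pos: [0.5545, -0.2309, 0.1727]
orientation: [3.141, -0.001, 0.368]
contact_force: [0.2, 0.2, 0.8]
width: 0.0394
gripper_force: 0.0
```

```bash
python3 - <<'E'
from h import *
import cv2,pickle
P=cams.camera_params("wrist"); s=env.get_obs(); a=cams.read_camera("wrist")
pickle.dump((P,s),open("w1.pkl","wb")); cv2.imwrite("pics/w1raw.png",a)
cv2.imwrite("pics/w1.png",cv2.resize(a,(800,600),interpolation=cv2.INTER_CUBIC))
print(s["ee_pos"],s["orientation"])
E
```

```text
[ 0.55452688 -0.23091475  0.17271324] [ 3.14082024e+00 -8.44575373e-04  3.68419112e-01]
```

View pics/w1.png

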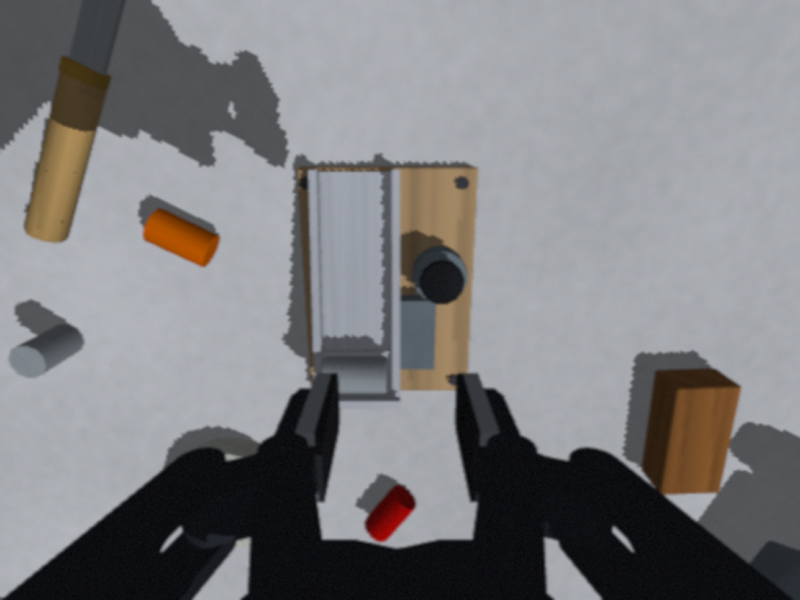

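The wrist view (800 px) shows the cap centre at (441,282), base corners at (477,168), (469,389) and (297,168), and the pin in the pocket at (355,373).

```bash
python3 - <<'E'
from h import *
import pickle
P,s=pickle.load(open("w1.pkl","rb"))
f=lambda x,y,z:ray(P,x/1.5625,y/1.5625,z)
w=[f(441,282,.04),f(477,168,.008),f(469,389,.008),f(297,168,.008)]
l=[[.02,-.054],[.088,-.078],[-.072,-.078],[.088,.038]]
o,y,e=fit(l,w); r=R.from_euler("z",y)
print("fit",o,y,e); print(np.array([r.inv().apply(np.r_[p[:2]-o,0])[:2] for p in w]).round(4))
t=np.r_[o,0]+r.apply([.02,-.027,0]); t2=w[0]+r.apply([0,.027,0]); print(t,t2,"tcp",s["ee_pos"],s["orientation"][2])
for q in(t,t2): print("tool shift",totool((q-s["ee_pos"])*[1,1,0]).round(4),"turn",np.degrees(s["orientation"][2]-y))
# finger tips in tool frame, from picture tips near (325,378),(467,378) at unknown z
T=R.from_euler("xyz",s["orientation"])
for z in(0,.006):
  print([T.inv().apply(ray(P,u/1.5625,v/1.5625,s["ee_pos"][2]+z)-s["ee_pos"]).round(4) for u,v in((325,376),(338,376),(457,376),(470,376))])
E
```

```text
fit [ 0.5290098  -0.21290929] 0.37920715201677674 0.0035025560986283737
[[ 0.0207 -0.0529]
 [ 0.0861 -0.0773]
 [-0.0702 -0.0781]
 [ 0.0874  0.0363]]
[ 0.55758394 -0.23058749  0.        ] [ 0.55783022 -0.22929964  0.04      ] tcp [ 0.55452688 -0.23091475  0.17271324] 0.36841911158336704
tool shift [0.003  0.0008 0.    ] turn -0.618109186050859
tool shift [ 0.0037 -0.0003  0.    ] turn -0.618109186050859
[array([ 0.0084, -0.0245, -0.    ]), array([ 0.0084, -0.0201, -0.    ]), array([0.0083, 0.0198, 0.    ]), array([0.0083, 0.0242, 0.    ])]
[array([ 0.0114, -0.0235, -0.006 ]), array([ 0.0114, -0.0193, -0.006 ]), array([ 0.0114,  0.019 , -0.006 ]), array([ 0.0114,  0.0232, -0.006 ])]
```

Request:
send_rows(
  steps=[
    [[0.003,0,0.03],-0.6,-0.07],
    [[0,0,0.03],0,-0.07],
    [[0,0,0.03],0,-0.07],
    [[0,0,0.02],0,-0.07],
    [[0,0,0],0,-0.07],
    [[0,0,0],0,-0.07],
  ],
)

```text
clock: 5.52
ee_pos: [0.5577, -0.2304, 0.0628]
orientation: [3.14, -0.001, 0.378]
contact_force: [-1.1, -0.0, 0.8]
width: 0.0398
gripper_force: 0.0
```

```bash
python3 - <<'E'
from h import *
import cv2
s=env.get_obs(); print(s["ee_pos"],s["orientation"][2],s["contact_force"],s["clock"])
b=np.hstack([cv2.resize(cams.read_camera("scene")[165:255,140:230],(400,400)),cv2.resize(cams.read_camera("wrist")[100:320,150:370],(400,400))])
cv2.imwrite("pics/w2.png",b)
E
```

```text
[ 0.55771221 -0.23037345  0.06284553] 0.37836146692279105 [-1.14454367 -0.04877331  0.76334101] 5.525
```

View pics/w2.png

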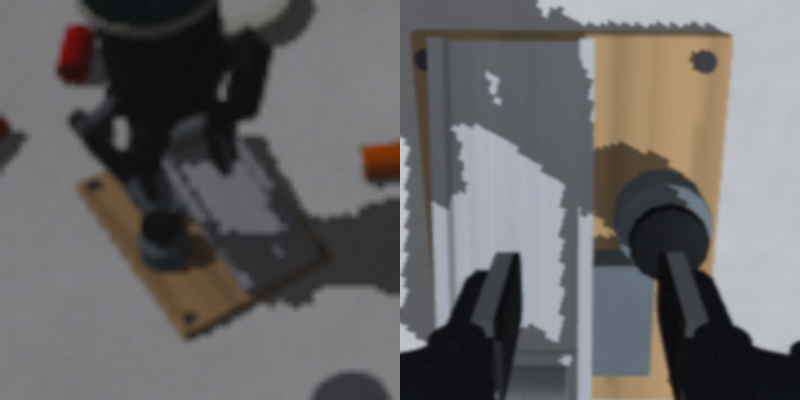

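The wrist crop shows the right fingertip lined up with the button and the left one inside the runway walls, with the pin untouched in the pocket. I'll go down until it makes contact.

Request:
send_rows(
  steps=[
    [[0,0,0.01],0,-0.07],
    [[0,0,0.009],0,-0.07],
    [[0,0,0.003],0,-0.07],
    [[0,0,0],0,-0.07],
    [[0,0,0],0,-0.07],
  ],
)

```text
clock: 6.25
ee_pos: [0.5572, -0.2302, 0.0395]
orientation: [3.141, -0.0, 0.378]
contact_force: [-0.9, 0.7, 0.2]
width: 0.0398
gripper_force: 0.0
```

Request:
send_rows(
  steps=[
    [[0,0,0.003],0,-0.07],
    [[0,0,0],0,-0.07],
    [[0,0,0],0,-0.07],
  ],
)

```text
clock: 6.62
ee_pos: [0.5573, -0.2302, 0.0367]
orientation: [3.141, -0.001, 0.378]
contact_force: [1.5, -1.6, 3.1]
width: 0.0397
gripper_force: 1.9
```

Request:
send_rows(
  steps=[
    [[0,0,0.003],0,-0.07],
    [[0,0,0],0,-0.07],
    [[0,0,0],0,-0.07],
  ],
)

```text
clock: 7.0
ee_pos: [0.5572, -0.2302, 0.0335]
orientation: [3.141, -0.0, 0.378]
contact_force: [2.4, -1.3, 5.2]
width: 0.0393
gripper_force: 2.3
```

Request:
send_rows(
  steps=[
    [[0,0,0.003],0,-0.07],
    [[0,0,0.002],0,-0.07],
    [[0,0,0],0,-0.07],
    [[0,0,0],0,-0.07],
    [[0,0,0],0,-0.07],
    [[0,0,0],0,-0.07],
    [[0,0,0],0,-0.07],
    [[0,0,0],0,-0.07],
  ],
)

```text
clock: 8.0
ee_pos: [0.5572, -0.2302, 0.0285]
orientation: [3.141, -0.0, 0.378]
contact_force: [1.5, -1.2, 5.7]
width: 0.0398
gripper_force: 2.9
```

```bash
python3 - <<'E'
from h import *
import cv2
s=env.get_obs(); print(s["ee_pos"],s["contact_force"],s["gripper_force"],s["clock"])
b=np.hstack([cv2.resize(cams.read_camera("top")[173:243,293:363],(400,400)),cv2.resize(cams.read_camera("wrist")[100:320,150:370],(400,400))])
cv2.imwrite("pics/w3.png",cv2.convertScaleAbs(b,alpha=1.4))
E
```

```text
[ 0.55722422 -0.2301934   0.02854428] [ 1.51776231 -1.22380091  5.66062879] 2.884987411525799 8.0
```

View pics/w3.png

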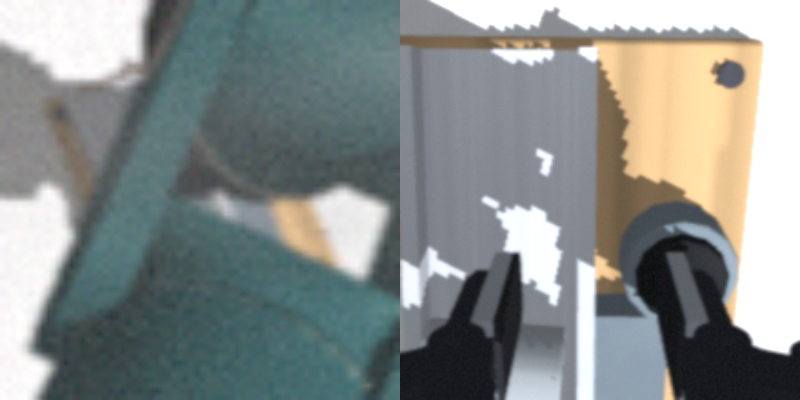

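The cap is down. A pin edge shows at wrist crop (540,325), but I can't tell whether it has popped. I'll press a little further and compute where that edge is.

Request:
send_rows(
  steps=[
    [[0,0,0.0015],0,-0.07],
    [[0,0,0],0,-0.07],
    [[0,0,0],0,-0.07],
    [[0,0,0],0,-0.07],
    [[0,0,0],0,-0.07],
    [[0,0,0],0,-0.07],
  ],
)

```text
clock: 8.85
ee_pos: [0.5573, -0.2302, 0.0272]
orientation: [3.141, -0.0, 0.378]
contact_force: [1.9, -0.5, 6.7]
width: 0.0399
gripper_force: 3.4
```

```bash
python3 - <<'E'
from h import *
import cv2
s=env.get_obs(); print(s["ee_pos"],s["contact_force"],s["clock"])
P=cams.camera_params("wrist"); a=cams.read_camera("wrist")
o=np.array([.529,-.2129,0]); r=R.from_euler("z",.379)
for v in (250,265,279,290,300,310,320):
  print(v,[r.inv().apply(ray(P,227,v,z)-o)[:2].round(3) for z in(.03,.04,.045)])
cv2.imwrite("pics/w4.png",cv2.convertScaleAbs(cv2.resize(a[180:384,130:402],(800,600),interpolation=cv2.INTER_CUBIC),alpha=1.6))
E
```

```text
[ 0.55727045 -0.23020984  0.02717599] [ 1.88445841 -0.52098135  6.73466371] 8.85
250 [array([ 0.024, -0.012]), array([ 0.03 , -0.013]), array([ 0.033, -0.014])]
265 [array([ 0.015, -0.012]), array([ 0.022, -0.013]), array([ 0.025, -0.013])]
279 [array([ 0.007, -0.012]), array([ 0.014, -0.013]), array([ 0.017, -0.013])]
290 [array([-0.   , -0.011]), array([ 0.007, -0.012]), array([ 0.011, -0.013])]
300 [array([-0.007, -0.011]), array([ 0.001, -0.012]), array([ 0.005, -0.013])]
310 [array([-0.013, -0.011]), array([-0.005, -0.012]), array([-0.001, -0.013])]
320 [array([-0.02 , -0.011]), array([-0.011, -0.012]), array([-0.007, -0.012])]
```

View pics/w4.png

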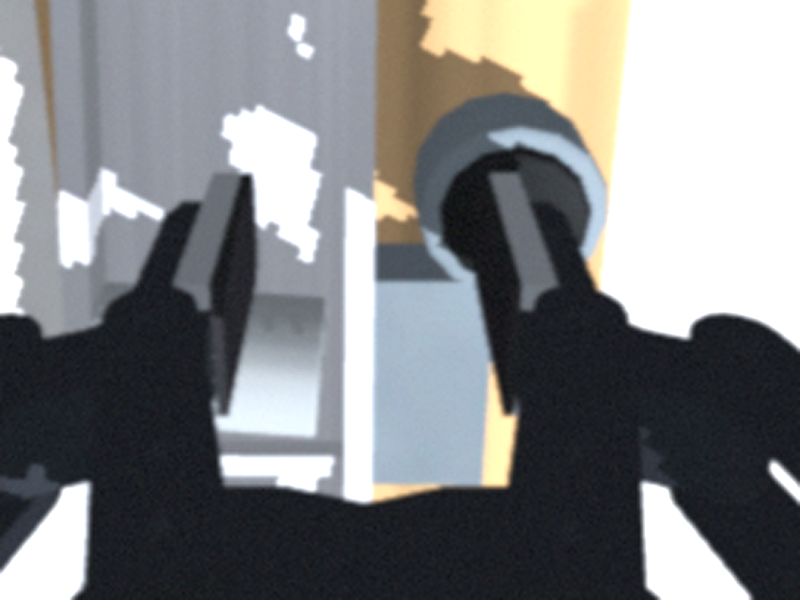

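The pin has cleared the sill. Its front edge is at x ≈ +9 mm and its centre at about −3 mm, resting against the left finger, while the right finger holds the button about 11–12 mm down. I'm handing in.

```bash
python3 -c "
from plant import order
print(order.sign_off())"
```

```text
the job is handed in; nothing more can be done
None
```

I pressed the loaded ejector's button and handed the job in. In the last picture the pin had popped over the sill and was resting against the other finger on the runway, with the button still held about 11–12 mm down. The hand-in returned no verdict.

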